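# Find the brass stamp by hefting the bead-craft boxes

### The job

One of the three identical closed boxes holds a solid brass stamp, the other two a light wooden one: heft them to find the heavy box, and open no other. Stand the heavy box, still closed, on the middle of the green cutting mat and let go of it, take off its lid, lift out the brass stamp and set it down upright in the pink tray without dropping it, then put the lid properly back on the empty box where it stands on the mat. In the end all three boxes stand closed, the other two on the table, and the jar, the bead case and the brush have been left alone.

Things in the scene. Friction and masses are not known exactly. Their poses are not given: they have to be found in the camera images.
- box_1: one of three outwardly identical closed cream plastic boxes, 112 mm long (x) x 66 mm wide (y) x 56 mm high, walls and floor 4 mm thick; origin: centre of its underside. Loose, with room to grip it across its 66 mm width down to 17 mm above the table, fingers straddling the lid. What each of the three holds is told at box_2, what they weigh at box_3
- box_2: a box identical to box_1 (sizes, origin, axes). In each of the three boxes a plain upright cylinder, the stamp, 36 mm in diameter and 46 mm high with a flat top, stands on the floor at the box's centre, in a square collar 40 mm wide inside and 8 mm high (2 mm play), 3 mm thick. In one box, any of the three, the stamp is brass, in the other two it is wood
- box_3: a box identical to box_1 (sizes, origin, axes). The box with the brass stamp weighs 0.50 to 0.64 kg in all, its lid (40 g) and stamp (0.34 to 0.48 kg) included; each of the two with a wooden stamp weighs 0.19 kg in all. The heavy one may be box_1, box_2 or box_3
- lid_1: loose lift-off lid of box_1, lilac: plate 112 x 66 x 5 mm on the box's rim, below it a plug 6 mm deep (98 x 52 mm, its lower half 94 x 48 mm) that drops into the box's mouth (104 x 58 mm); on top a white bar handle 44 mm long (x), 12 mm wide (y), 18 mm high. Origin: centre of the plate's underside, 56 mm above the box's underside when closed; x lengthwise; either way round fits
- lid_2: lid of box_2, the same as lid_1 (sizes, origin, axes)
- lid_3: lid of box_3, the same as lid_1 (sizes, origin, axes)
- mat: dark green cutting mat with a light grid, 170 x 170 x 2 mm, fixed flat on the table; origin: centre of its underside, x and y along its edges. It lies to the left or the right of the boxes, the tray on the other side; the table between them, on the robot's side of the boxes, is bare (free to lay a lid down)
- tray: pink open tray, 150 x 150 mm outside, 22 mm high, walls and floor 4 mm thick, fixed on the table; origin: centre of its underside, x and y along its walls
- jar: bystander: amber glass bead jar with white cap, 52 mm in diameter, 60 mm high, standing loose; origin: centre of its underside
- case: bystander: flat turquoise bead case 60 x 90 x 22 mm, loose; origin: centre of its underside
- brush: bystander: flat paint brush with a wooden handle, about 200 mm long, lying loose on the table beyond the boxes, lengthwise along its x; origin: near its middle, on its underside
There are look-alikes about, which are no part of the job. Leave any black look-alike of the lid_3 alone.

How it is judged:
By the outcome, as a careful person would: the job done as asked, in the order asked, and still so for the second after the job is handed in, with the robot touching nothing.
It also fails if it takes over 72 s, if anything falls off the work surface, if the arm or the gripper's body presses on something with over 40 N, if the wrist force passes 120 N, or if a joint passes its speed limit or range.

### The arm

A 7-joint arm with a two-finger parallel gripper is mounted at the origin on the work surface. World frame = base frame: x ahead of the robot, y to its left, z up, the work surface at z = 0. Lengths are in m, angles in rad, forces in N, time in s.
With the tool pointing down it reaches from about 0.425 to 0.95 m from the base axis. Payload 4.7 kg.
Tool frame: the origin (TCP) lies between the finger pads; the fingertips stand 25 mm ahead of it and the grasp point (between the pads) lies 6 mm ahead of it; x points along the fingers, z is the direction in which the jaws open and shut, and the axes are right-handed (so a half turn about x gives the same grasp; the last joint's range is limited). The gripper opens to 85 mm and grips with 20 to 120 N. Pads are 22 mm wide; open, the fingers measure 114 mm over their backs; the gripper's body (76 mm by 85 mm) begins 54 mm behind the grasp point. The pads swing forward as they close: fully open they stand 13 mm farther back than shut.
Start: joints at [1.225, 0.469, -0.049, 1.532, 0.024, 1.141, -0.082], TCP at [0.21, -0.641, 0.256] pointing down, gripper open.
Joint ranges: [-2.59, 2.59], [-0.33, 1.99], [-1.39, 1.29], [0.1, 2.45], [-1.04, 4.18], [0.21, 1.99], [-2.66, 2.66]. Speed limits (rad/s): [2.57, 2.57, 3.14, 3.14, 3.14, 3.14, 3.14].

### API

Orientations are given as a 3x3 rotation matrix whose columns are the frame's x, y, z axes.
In Python, from rig import * gives the robot as it stands. Calls block until the motion is done:
- movep(position, orientation): joint-space move of the TCP to a pose.
- move_l(position, attitude=None, feed=0.15, until_force=None): straight line of the TCP; attitude=None keeps the orientation; feed is the mean speed in m/s. With until_force (N) it stops when the force on the tool has changed by that much, and returns True; else False.
- move_joints(angles): joint-space move.
- command_gripper(opening, newtons=None): finger opening in m; newtons is the grip in N (None keeps the last); returns when the fingers have stopped.
- sleep(seconds).
- inverse_kinematics(position, orientation): joint angles nearest the present ones, or None.
- sense(): the state.
- camera(name): name is "side" or "top"; returns (picture, depth): 384x512x3 uint8, red, green, blue; 384x512 float32, m along the optical axis (not along the pixel's ray), 0 where there is no reading.
- camera_params(name): a dict with "K" (3x3 intrinsics, pixels), "position" and "rotation" of the camera in the world. Camera axes: x right, y down, z forward; pixel columns grow to the right and rows downward; lengths in m; the calibration is good to about 2 mm. A picture is of the moment at which its call begins. camera_params takes no time and is no camera call.
A pose or a line that the arm cannot do raises Unreachable and nothing moves.
- finish_job(): hands the job in, once; it reports no verdict.
The state is a dict: "time_s": time; "joint_pos": joint angles; "qd": joint speeds; "joint_efforts": joint torques, N m; "position": TCP position; "tcp_rot": TCP orientation; "wrist_force": force on the tool from outside, world axes, zero at the start; "ft_torque": the same for the moment, N m; "finger_gap": finger opening in m.
Only numpy, scipy, OpenCV 4.12 (cv2) and the standard library are available. Lean on these libraries where they do the work, as an engineer would, in place of code of your own. Each camera call takes 0.05 s, during which the arm holds its last target. There are 200 camera calls.

## Working session

There is one attempt and no reset: what is moved stays moved. The work goes in short steps, each a Python script; the robot and the scene stay as the last script left them, time stands still between calls to the robot, and variables do not carry over. Pictures are saved under pics/ and viewed, about 8 in all and at most 12, crops included, and the job is handed in when it is done.

```bash
mkdir -p pics; ls
python3 - <<'E'
from rig import *
import cv2,numpy as np
for n in ("top","side"):
    p,d=camera(n); cv2.imwrite(f"pics/{n}0.png",p[:,:,::-1]); np.savez(f"pics/{n}0.npz",p=p,d=d)
    c=camera_params(n); print(n,c["K"],c["position"],c["rotation"],(d==0).mean())
s=sense();print(s["time_s"],s["position"],s["tcp_rot"],s["wrist_force"])
E
```

```text
pics
top [[408.86927848   0.         257.12518735]
 [  0.         408.86927848 187.97432042]
 [  0.           0.           1.        ]] [0.33669244 0.00771229 1.09383652] [[-0.01835844 -0.98054377  0.19544022]
 [-0.99974432  0.01542193 -0.01653637]
 [ 0.01320057 -0.19569383 -0.98057619]] 0.004084269205729167
side [[397.38694093   0.         258.4245662 ]
 [  0.         397.38694093 188.44040987]
 [  0.           0.           1.        ]] [0.30176128 0.66064857 0.92450566] [[-0.94661291 -0.24856174  0.20528286]
 [-0.32231116  0.7421526  -0.58764363]
 [-0.00628548 -0.622436   -0.78264546]] 0.00390625
0.1 [ 0.21017043 -0.64094991  0.25534935] [[-5.96047803e-04  9.50224279e-01  3.11566147e-01]
 [ 1.66679162e-03  3.11566713e-01 -9.50222819e-01]
 [-9.99998433e-01 -4.70623802e-05 -1.76953452e-03]] [-0.10063001  0.52634968 -0.04025256]
```

View pics/top0.png

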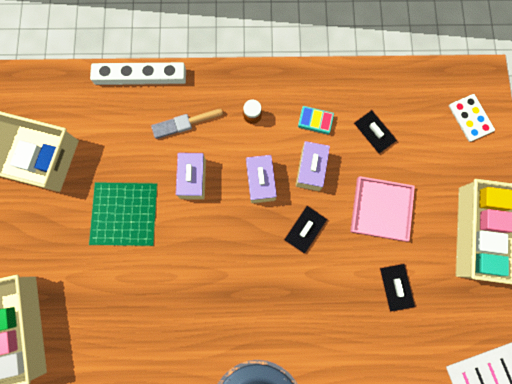

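View pics/side0.png

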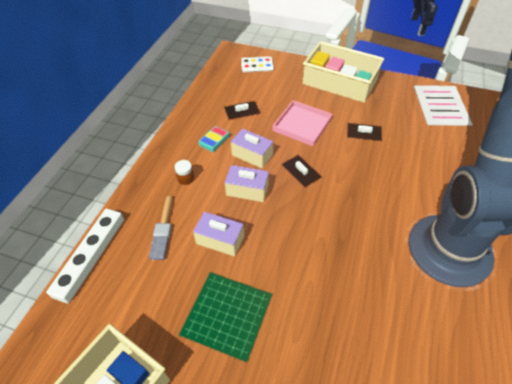

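Mat is on the left (top view about (124,214)), tray on the right (383,209). The lilac boxes are at about (190,175), (261,178) and (314,165), and three black look-alike lids are lying about. Next I measure positions.

```bash
cat > h.py <<'E'
from rig import *
import cv2,numpy as np
def cast(uv,n,z):
    c=camera_params(n);uv=np.atleast_2d(uv).astype(float)
    r=np.c_[uv,np.ones(len(uv))]@np.linalg.inv(c["K"]).T@np.array(c["rotation"]).T
    p=np.array(c["position"]);return p+r*((z-p[2])/r[:,2])[:,None]
HSV=dict(lilac=((122,40,90),(145,160,255)),mat=((65,100,40),(88,255,200)),tray=((155,60,150),(179,190,255)))
def find(p,n,key,z,amin):
    hsv=cv2.cvtColor(p,cv2.COLOR_RGB2HSV);m=cv2.inRange(hsv,*map(np.array,HSV[key]))
    m=cv2.morphologyEx(m,cv2.MORPH_CLOSE,np.ones((3,3)))
    out=[]
    for c in cv2.findContours(m,cv2.RETR_EXTERNAL,cv2.CHAIN_APPROX_NONE)[0]:
        if cv2.contourArea(c)<amin: continue
        w=cast(c[:,0],n,z)[:,:2]
        (x,y),(a,b),t=cv2.minAreaRect((w*1000).astype(np.float32))
        if a<b: a,b,t=b,a,t+90
        t=(t+90)%180-90
        out.append((x/1000,y/1000,a,b,t,*c[:,0].mean(0)))
    return out
def R(deg):  # tool down, jaws opening along direction deg from world x
    t=np.radians(deg);z=np.array([np.cos(t),np.sin(t),0]);x=np.array([0,0,-1.])
    return np.c_[x,np.cross(z,x),z]
E
python3 - <<'E'
from h import *
for n in("top","side"):
    f=np.load(f"pics/{n}0.npz");p=f["p"]
    for k,z,a in(("lilac",.061,150),("mat",.002,800),("tray",.022,800)):
        for o in find(p,n,k,z,a): print(n,k,np.round(o,3))
for q in((306,229),(398,287),(375,131),(252,108),(317,120)): print(q,cast(q,"top",.01).round(3))
E
```

```text
top lilac [ 5.72000e-01 -2.00000e-02  1.11788e+02  6.54080e+01  5.46300e+00
  2.60727e+02  1.77375e+02]
top lilac [ 5.83000e-01  1.65000e-01  1.12232e+02  6.52820e+01 -1.94900e+00
  1.89380e+02  1.74078e+02]
top lilac [ 6.05000e-01 -1.58000e-01  1.11589e+02  6.54750e+01 -1.17950e+01
  3.13516e+02  1.63976e+02]
top mat [  0.491   0.349 167.49  166.527  88.123 123.127 213.963]
top tray [ 4.90000e-01 -3.43000e-01  1.54528e+02  1.52243e+02  7.92120e+01
  3.82550e+02  2.08755e+02]
side lilac [ 5.85000e-01  1.67000e-01  1.11169e+02  6.57930e+01 -1.55500e+00
  2.18557e+02  2.27983e+02]
side lilac [ 5.74000e-01 -1.80000e-02  1.10815e+02  6.44030e+01  6.03300e+00
  2.46875e+02  1.77077e+02]
side lilac [ 6.07000e-01 -1.56000e-01  1.10714e+02  6.47630e+01 -1.19470e+01
  2.51940e+02  1.41583e+02]
side mat [  0.493   0.351 165.207 164.81   87.872 226.693 316.59 ]
side tray [  0.493  -0.334 167.192 152.963  79.234 302.259 122.63 ]
(306, 229) [[ 0.44  -0.138  0.01 ]]
(398, 287) [[ 0.285 -0.371  0.01 ]]
(375, 131) [[ 0.71  -0.343  0.01 ]]
(252, 108) [[ 0.782 -0.     0.01 ]]
(317, 120) [[ 0.744 -0.182  0.01 ]]
```

```bash
cat >> h.py <<'E'
def best(pos,deg):
    q0=np.array(sense()["joint_pos"]);c=[]
    for d in(deg,deg+180):
        q=inverse_kinematics(list(pos),R(d))
        if q is not None: c.append((np.abs(np.array(q)-q0).max(),d))
    return R(min(c)[1])
def hover(x,y,z,deg):
    A=best((x,y,z),deg);movep([x,y,z],A);return A
def fz(): sleep(.25);return np.mean([(sleep(.02),sense()["wrist_force"][2])[1] for _ in range(5)])
E
python3 - <<'E'
from h import *
command_gripper(.085,40)
for i,(x,y,a) in enumerate([(.606,-.157,-11.9),(.573,-.019,5.7),(.584,.166,-1.75)]):
    hover(x,y,.15,a+90); f0=fz()
    hit=move_l([x,y,.042],feed=.15,until_force=12)
    s=sense();command_gripper(.055,40); g=sense()["finger_gap"]
    move_l([x,y,.057],feed=.08); f1=fz()
    print(i,hit,s["position"],"gap",g,"mass",(f0-f1)/9.81,sense()["time_s"])
    if (f0-f1)/9.81>.35: print("HEAVY");break
    move_l([x,y,.0425],feed=.06); command_gripper(.085); move_l([x,y,.15],feed=.25)
E
```

```text
0 False [ 0.60677219 -0.15686584  0.04283297] gap 0.06586375823290164 mass 0.552523094639292 4.7667
HEAVY
```

Run:
```python
from h import *
move_l([.606,-.157,.18],feed=.2)
x,y=.492,.350
hover(x,y,.18,-2+90); print(sense()["finger_gap"],sense()["time_s"])
move_l([x,y,.053],feed=.2)
h=move_l([x,y,.0435],feed=.03,until_force=2.5); print(h,sense()["position"])
command_gripper(.085); move_l([x,y,.17],feed=.25)
A=hover(.46,.12,.25,88)
for n in("top","side"):
    p,d=camera(n);cv2.imwrite(f"pics/{n}1.png",p[:,:,::-1])
    for o in find(p,n,"lilac",.063,150):print(n,np.round(o,3))
print(sense()["time_s"])
```

```text
0.06573149174357497 7.4167
True [0.49282364 0.35070365 0.04538052]
top [ 5.72000e-01 -1.90000e-02  1.12437e+02  6.61120e+01  5.76100e+00
  2.60758e+02  1.77352e+02]
side [  0.493   0.351 111.488  66.214  -1.728 224.891 303.848]
side [ 5.84000e-01  1.68000e-01  1.10850e+02  6.56060e+01 -1.68800e+00
  2.18430e+02  2.27833e+02]
side [ 5.86000e-01 -1.50000e-02  8.51680e+01  6.42540e+01  6.03300e+00
  2.41906e+02  1.75564e+02]
10.6
```

View pics/side1.png

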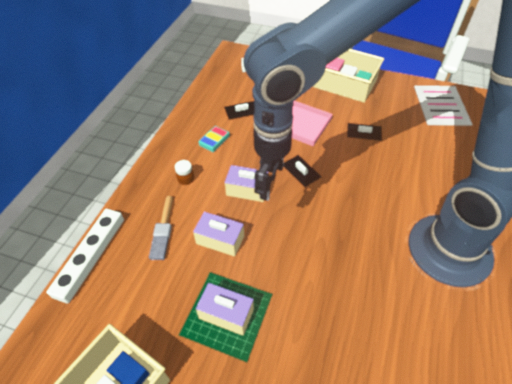

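The box stands centred on the mat: side view (225,304), measured (0.493, 0.351). Next is the lid.

Run:
```python
from h import *
x,y=.4925,.3505
command_gripper(.030,40)
hover(x,y,.16,88)
move_l([x,y,.098],feed=.15)
h=move_l([x,y,.075],feed=.03,until_force=3); z=sense()["position"][2];print(h,z)
move_l([x,y,z+.004],feed=.05)
command_gripper(.0,35); g=sense()["finger_gap"]; print("gap",g,sense()["wrist_force"])
f0=fz(); zg=sense()["position"][2]
move_l([x,y,zg+.03],feed=.06); print("zg",zg,"df",f0-fz(),sense()["finger_gap"],sense()["time_s"])
p,d=camera("side");cv2.imwrite("pics/side2.png",cv2.resize(p[200:380,120:360],None,fx=2.5,fy=2.5)[:,:,::-1])
```

```text
True 0.08766502962083475
gap 0.010882251428027548 [0.94451477 0.87521281 0.72732185]
zg 0.09154147529922976 df 0.39147429611251144 0.010966293813838658 15.0583
```

View pics/side2.png

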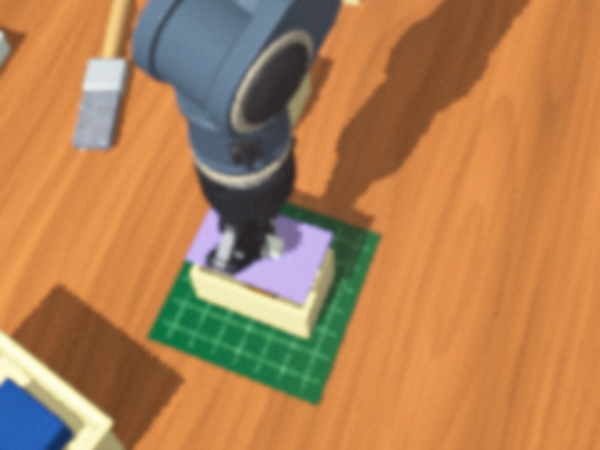

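Run:
```python
from h import *
x,y=.4925,.3505
move_l([x,y,.16],feed=.2)
lx,ly=.45,.13
hover(lx,ly,.12,88)
move_l([lx,ly,.047],feed=.15)
h=move_l([lx,ly,.0375],feed=.025,until_force=1.5); print(h,sense()["position"])
command_gripper(.035); move_l([lx,ly,.12],feed=.25)
command_gripper(.055,40)
hover(x,y,.20,-2)
p,d=camera("side");cv2.imwrite("pics/side3.png",cv2.resize(p[190:380,120:360],None,fx=2.5,fy=2.5)[:,:,::-1])
for o in find(p,"side","lilac",.011,150):print("lid",np.round(o,3))
print(sense()["time_s"])
```

```text
True [0.45067546 0.13009726 0.03944463]
lid [ 4.53000e-01  1.31000e-01  1.08549e+02  6.57620e+01 -1.91600e+00
  2.71357e+02  2.40893e+02]
lid [ 5.55000e-01 -6.00000e-02  6.88190e+01  5.06270e+01 -8.63540e+01
  2.57621e+02  1.78712e+02]
19.6333
```

View pics/side3.png

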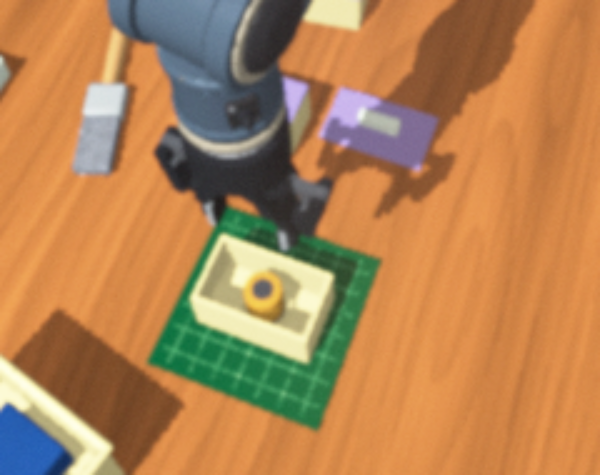

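Lid lies flat on the table at (0.453, 0.131), and the open box shows the brass stamp (crop (263,289)). I grip it now.

Run:
```python
from h import *
print(cast((225.2,305.6),"side",.052))
x,y=.4925,.3505
f0=fz()
move_l([x,y,.09],feed=.15)
h=move_l([x,y,.046],feed=.08,until_force=4); print(h,sense()["position"])
command_gripper(.02,50); s=sense();print("gap",s["finger_gap"],s["wrist_force"]); zg=s["position"][2]
move_l([x,y,zg+.06],feed=.1); f1=fz(); print("zg",zg,"m",(f0-f1)/9.81,sense()["finger_gap"],sense()["time_s"])
p,d=camera("side");cv2.imwrite("pics/side4.png",cv2.resize(p[190:380,120:360],None,fx=2.5,fy=2.5)[:,:,::-1])
```

```text
[[0.49254347 0.35172918 0.052     ]]
False [0.49241405 0.35077965 0.04600091]
gap 0.034406385676573024 [ 0.44231253 -0.02845794  2.73846644]
zg 0.04694900669653286 m 0.35670653044188666 0.034534523765928284 22.95
```

View pics/side4.png

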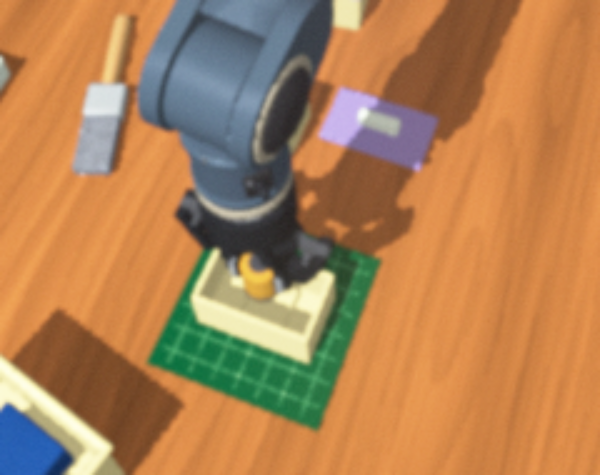

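Run:
```python
from h import *
move_l([.4925,.3505,.19],feed=.2)
tx,ty=.490,-.341
A=hover(tx,ty,.17,-10); print(sense()["finger_gap"],sense()["time_s"])
move_l([tx,ty,.056],feed=.15)
h=move_l([tx,ty,.0425],feed=.025,until_force=2); print(h,sense()["position"],sense()["wrist_force"])
f=sense()["wrist_force"]
command_gripper(.058); sleep(.1); move_l([tx,ty,.16],feed=.15)
hover(.45,-.05,.25,88)
p,d=camera("top");cv2.imwrite("pics/top5.png",cv2.resize(p[130:280,80:430],None,fx=2.2,fy=2.2)[:,:,::-1])
q,d=camera("side");cv2.imwrite("pics/side5.png",q[:,:,::-1])
for o in find(q,"side","lilac",.011,150):print("lid",np.round(o,3))
print(sense()["time_s"])
```

```text
0.03480720131948843 26.025
True [ 0.49012833 -0.34105746  0.04491992] [-0.89647103  0.31390779  3.82679282]
lid [ 4.52000e-01  1.31000e-01  1.10377e+02  6.57530e+01 -2.21800e+00
  2.71646e+02  2.40858e+02]
lid [ 6.01000e-01  1.38000e-01  1.17541e+02  6.95660e+01 -1.68800e+00
  2.18447e+02  2.27851e+02]
lid [ 5.90000e-01 -5.70000e-02  1.16885e+02  6.81320e+01  6.03300e+00
  2.46846e+02  1.77077e+02]
30.0583
```

View pics/top5.png

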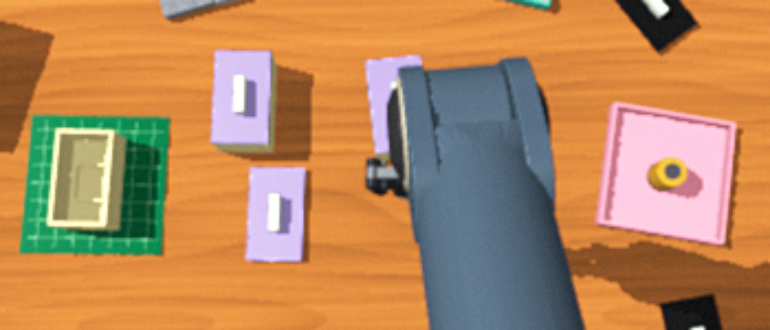

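Stamp stands upright in the tray (crop (667,173)). I check from depth that the box's rim hasn't shifted, then regrip the lid and refit it.

Run:
```python
from h import *
p,d=camera("top");c=camera_params("top")
v,u=np.mgrid[:384,:512]
P=((np.c_[u.ravel(),v.ravel(),np.ones(u.size)]@np.linalg.inv(c["K"]).T)*d.ravel()[:,None])@np.array(c["rotation"]).T+np.array(c["position"])
m=(abs(P[:,2]-.058)<.006)&(abs(P[:,0]-.49)<.1)&(abs(P[:,1]-.35)<.1)
print("rim",m.sum(),cv2.minAreaRect((P[m,:2]*1000).astype(np.float32)),np.median(P[m,2]))
lx,ly=.45,.13
command_gripper(.030,35)
hover(lx,ly,.12,88)
move_l([lx,ly,.050],feed=.15)
h=move_l([lx,ly,.0397],feed=.05,until_force=4); print(h,sense()["position"])
command_gripper(.0,35); print(sense()["finger_gap"])
f0=fz();move_l([lx,ly,.10],feed=.12);print("df",f0-fz(),sense()["finger_gap"],sense()["time_s"])
move_l([lx,ly,.16],feed=.2)
```

```text
rim 262 ((492.82244873046875, 349.07684326171875), (67.63223266601562, 111.97013854980469), 87.46244049072266) 0.05684675466643796
False [0.44996156 0.12997314 0.03970514]
0.010928470601703056
df 5.468439708540762 0.010935476992271771 33.9667
```

Run:
```python
from h import *
x,y=.4925,.3505
hover(x,y,.16,88)
move_l([x,y,.108],feed=.15)
h=move_l([x,y,.088],feed=.025,until_force=3); s=sense();print(h,s["position"],s["wrist_force"],s["finger_gap"])
p,d=camera("side");cv2.imwrite("pics/side6.png",cv2.resize(p[190:380,120:360],None,fx=2.5,fy=2.5)[:,:,::-1]);print(s["time_s"])
```

```text
True [0.49245328 0.35044483 0.09205599] [-0.48499053 -0.55020335  4.15104215] 0.010947308958510302
36.45
```

View pics/side6.png

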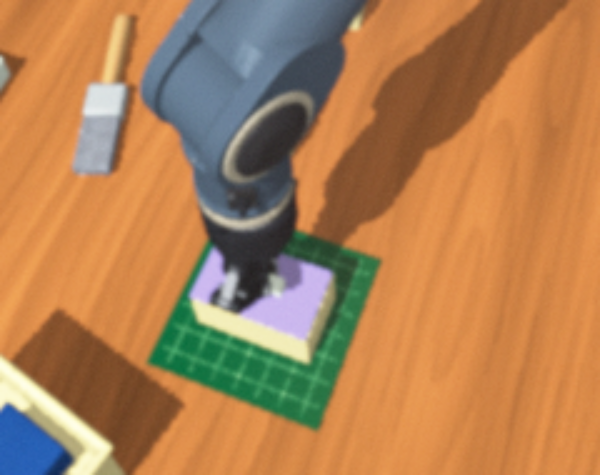

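Lid is seated: contact came at TCP z 0.0921, against 0.0915 when I first gripped it on the closed box. I release, back off and check.

Run:
```python
from h import *
x,y=.4925,.3505
command_gripper(.030); move_l([x,y,.2],feed=.15)
hover(.43,-.05,.3,88)
for n in("side","top"):
    p,d=camera(n);cv2.imwrite(f"pics/{n}7.png",p[:,:,::-1])
    for o in find(p,n,"lilac",.063,150):print(n,np.round(o[:5],3))
    c=camera_params(n);v,u=np.mgrid[:384,:512]
    P=((np.c_[u.ravel(),v.ravel(),np.ones(u.size)]@np.linalg.inv(c["K"]).T)*d.ravel()[:,None])@np.array(c["rotation"]).T+np.array(c["position"])
    L=(P-[.4925,.3505,0])@np.array([[np.cos(-.03),-np.sin(-.03),0],[np.sin(-.03),np.cos(-.03),0],[0,0,1]])
    for a,b in((-1,-1),(-1,1),(1,-1),(1,1)):
        m=(abs(L[:,0]-a*.04)<.01)&(abs(L[:,1]-b*.02)<.008)&(P[:,2]>.03)
        print(n,"corner",a,b,np.median(P[m,2]).round(4),m.sum())
print(sense()["time_s"])
```

```text
side [  0.494   0.351 110.391  66.209  -2.02 ]
side [  0.584   0.168 110.912  65.57   -1.555]
side [ 5.73000e-01 -1.60000e-02  1.10558e+02  6.42530e+01  6.03300e+00]
side corner -1 -1 0.0635 61
side corner -1 1 0.0635 67
side corner 1 -1 0.0638 56
side corner 1 1 0.0637 60
top [  0.493   0.348 109.957  64.87   -0.901]
top [ 5.71000e-01 -1.90000e-02  1.11335e+02  6.55330e+01  5.72200e+00]
top [  0.583   0.164 112.015  65.156  -1.949]
top corner -1 -1 0.0619 52
top corner -1 1 0.0625 55
top corner 1 -1 0.0625 47
top corner 1 1 0.0627 44
39.3417
```

View pics/side7.png

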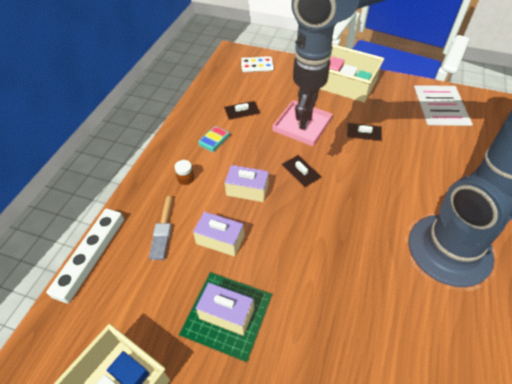

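View pics/top7.png

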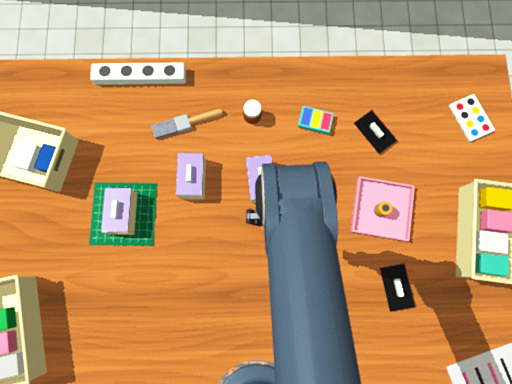

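All three boxes are closed with the lid level (corners at 62–64 mm), the stamp is upright at top view (383,209), and the bystanders are unmoved. I hand in.

```bash
python3 -c "
from rig import *
print(finish_job())"
```

```text
the job is handed in; nothing more can be done
None
```

The job is done and handed in at about 39 s on the robot's clock, well under the 72 s limit.

- **Finding the heavy box:** I lifted the rightmost box first. It weighed 0.55 kg, so it was the heavy one, and I didn't touch the other two.
- **Moving and opening:** I stood it closed on the middle of the mat, measured within about 2 mm of the centre, and let go. The lid went onto the bare table, and the stamp inside was visibly brass.
- **Stamp and lid:** I lifted out the stamp (about 0.36 kg), lowered it until it touched the tray floor, and then put the lid back on the box.

**Last checks:** The lid top is level, with all four corners at 62–64 mm against the 63 mm expected, and square on the box at the middle of the mat. The stamp stands upright in the tray. The other two boxes are closed and have not moved, and the jar, case, brush and black lids look undisturbed in the pictures.

**Disagreements:**
- The two cameras differed by 2–3 mm in y, with the lid on the mat at y = 0.348 from the top camera and 0.351 from the side one. That is close to the stated 2 mm calibration error.
- When I closed on the stamp, the wrist read about 2.7 N, so a fingertip may have brushed the collar. The box did not visibly shift.
- When I regripped the lid on the table, the force check read 5.5 N instead of the 0.4 N the lid weighs. The fingers were probably pressing on the plate as they closed.

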